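# Tighten a lens retaining ring with a pin spanner

### The arm

A 7-joint arm with a two-finger parallel gripper is mounted at the origin on a cart in front of the work surface, level with it; the furniture and walls round the work are solid. World frame = base frame: x ahead of the robot, y to its left, z up, the work surface at z = 0. Lengths are in m, angles in rad, forces in N, time in s.
With the tool pointing down it reaches from about 0.4 to 0.85 m from the base axis. Payload 10.4 kg.
Tool frame: the origin (TCP) lies between the finger pads; the fingertips stand robot.nose_length ahead of it and the grasp point (between the pads) lies 3 mm ahead of it (robot.nose_length is the distance from the TCP to the fingertips, in m); z points along the fingers, x is the direction in which the jaws open and shut, and the axes are right-handed (so a half turn about z gives the same grasp; the last joint's range is limited). The gripper opens to 87 mm and grips with 3 to 60 N. Pads are 19 mm wide; open, the fingers measure 117 mm over their backs; the gripper's body (75 mm by 190 mm) begins 51 mm behind the grasp point.
Start: joints at [-1.369, 0.332, -0.065, 1.46, 0.022, 1.35, -0.088], TCP at [0.139, 0.609, 0.245] pointing down, gripper open.
Joint ranges: [-2.6, 2.6], [-0.5, 2.12], [-1.47, 1.34], [0.16, 2.42], [-1.27, 4.41], [0.06, 2.06], [-2.6, 2.6]. Speed limits (rad/s): [2.22, 2.22, 2.79, 2.79, 3.14, 3.14, 3.14].

### API

Orientations are given as a unit quaternion [x, y, z, w].
In Python, from rig import readout, viewer, robot gives the robot as it stands.
- The arm moves only by the shell command python3 -m jog 'ROWS'. ROWS is JSON, a list of rows, each a list of 7 numbers: the shift along the tool's x, y, z in units of 30 mm (1.0 is 30 mm), then the turn, a rotation vector about the tool's x, y, z in units of 5 degrees (1.0 is 5 degrees), then the finger opening in mm, from 0 to 87. A call has 1 to 8 rows; each row is the pose to reach, as a shift and turn from the pose commanded when the call began, along the tool's axes at that moment; what a row does not reach only later rows make up. A row lasts 1/10 s, in which the tool goes at most 50 mm and 8.59 degrees, less where a joint would pass 70% of its speed; a pose out of reach is approached as far as the arm can. A call with a gripper value outside its range is refused whole. The fingers move at their own pace and stop on an object; the grip force is fixed at half the most. Time passes only in rows, so rows that repeat a pose let the fingers close. It gives the time, the measured TCP pose, the force and the opening at its end, in the units of the state.
- readout.observe(): the state, without advancing time (a new reading comes with each control period).
- viewer.get_image(name): name is "scene" or "top" or "wrist"; returns the picture (400x640x3 uint8, red, green, blue); there is no depth.
- viewer.camera_params(name): a dict with "fx", "fy", "cx", "cy" (pixels), "world_from_camera" (4x4, takes a point from camera to world coordinates); the wrist camera has in their place "hand_eye" (4x4, takes a point from camera to tool coordinates, whose origin is the TCP and whose axes are the tool frame's). Camera axes: x right, y up, looking along -z (the intrinsics and any distortion apply to the point x, -y, -z); pixel columns grow to the right and rows downward; lengths in m; the calibration is good to about 2 mm. A picture is of the moment at which its call begins: read the wrist's pose just before it. camera_params takes no time and is no camera call.
- robot.finish_job(): hands the job in, once; it reports no verdict.
Trained networks look in the newest picture that a camera, given by its name, has taken for a name from the list of things; names that differ only in an ending like _2 or _b are one class to them, and where a whole thing is asked for, a point or a joint stands for the part that bears it (a point fixed in the world has none). Each returns a list of dicts, best first, with "confidence" (0 to 1); they miss things now and then, are a little off and sometimes report something else, mostly with a low value. They report only what shows in the picture. A call takes as long as a camera call. They do not tell look-alikes from the thing itself.
- viewer.search_frame(camera, thing): "bbox" ([left, top, right, bottom] in pixels, round what is visible of it).
- viewer.cut_out(camera, thing): "mask" (400x640 bool, what is visible of it) and "bbox" ([left, top, right, bottom] in pixels, round what is visible of it).
The state is a dict: "time_s": time; "joint_pos": joint angles; "joint_vel": joint speeds; "joint_efforts": joint torques, N m; "ee_pos": TCP position; "eef_rot": TCP orientation; "contact_force": force on the tool from outside, world axes, zero at the start; "moment": the same for the moment, N m; "grip_width": opening from 0.0 (shut) to 1.0 (fully open).
Only numpy, scipy, OpenCV 4.12 (cv2) and the standard library are available. Lean on these libraries where they do the work, as an engineer would, in place of code of your own. Each camera call takes 0.05 s, during which the arm holds its last target. There are 200 camera calls.

### The job

Take the orange-handled pin spanner from its blue stand, drop both of its pins fully into the two holes of the aluminium retaining ring on the black lens cell, and turn the ring clockwise (seen from above) until it comes up tight against its stop. There is glass under the ring, so feel for the holes with light pressure, never push on the cell with more than about 25 N or twist it with more than about half a newton metre, and never touch it with the fingers. Then lift the spanner out and stand it back in its blue stand with both pins in the holes, without moving the dish, bottle or beaker.

Things in the scene. Friction and masses are not known exactly. Their poses are not given: they have to be found in the camera images.
- cell: Lens cell: black knurled round mount (74 mm across, 38 mm high) on a grey round foot (94 mm across, 10 mm high), fixed to the bench. Origin at the centre of its underside, z up. Two white index lines on its rim mark its x axis. The retaining ring sits in its top, its face 2 mm above the rim.
- ring_face (a point): Centre of the flat ring's face, 40 mm above the cell's underside; axes as the cell's, not turning with the ring. Aluminium ring, 59 mm outside, 25 mm inside; two blind holes 8 mm wide, 8 mm deep, 42 mm apart across the centre. At the start their line is up to 35 degrees either way off the cell's x axis; this angle is not measured: see or feel it.
- ring (a joint): How far the ring is from tight, rad: 0 = tight against a firm stop (0.01 rad past it takes about 0.5 N m); it falls as the ring turns clockwise seen from above. 0.5 to 0.75 at the start. It does not tell where the holes are. The ring turns stiffly (friction about 0.12 N m), so pins sliding over its face at up to 5 N hardly turn it, and it stays where it is left.
- stand: Blue spanner stand, fixed to the bench: block 76 x 42 mm, 24 mm high, on an 88 x 54 mm foot. Origin at the centre of its underside; x along the line of its two blind holes (10 mm diameter, 14 mm deep, 42 mm apart).
- stand_top (a point): Centre of the stand's top face, midway between its two holes, 24 mm above its underside; axes as the stand's.
- spanner_mid (a point): Middle of the pin spanner, on its axis in the orange handle, 45 mm above the pin tips; z up, x from pin to pin (a half turn looks the same). 90 mm high, 70 to 140 g. Handle 24 mm (x) by 14 mm (y, the way to grip it), 22 to 90 mm above the pin tips. It starts upright in the stand, bar resting on the stand's top (this point 35 mm above it).
- pin_a (a point): Tip of the spanner's pin on its +x side.
- pin_b (a point): Tip of the spanner's pin on its -x side.
- spanner: The whole spanner; origin midway between the pin tips, axes as at spanner_mid. Under the handle a steel bar 54 mm (x) by 13 mm (y), its underside 10 mm above the pin tips; from it two steel pins reach down, 6 mm in diameter with flat tips chamfered by 1 mm, 42 mm apart.
- dish: Closed clear petri dish, 60 mm across, 15 mm high, a bystander; origin at the centre of its underside.
- brown_bottle: Brown reagent bottle with a blue cap, 45 mm across, 80 mm high, a bystander; origin at the centre of its underside.
- beaker: Glass beaker, 54 mm across, 68 mm high, a bystander; origin at the centre of its underside.
Things that resemble listed ones, but are neither listed nor needed, are in the scene too. What is meant by the spanner is not yellow, and is the larger of those in its own colour.

How it is judged:
On the way, in this order (a step that is already met when the one before it is completed fails the run):
1. the spanner is lifted clear of its stand (z of pin_a in the frame of stand_top above 0.01 m), for 0.1 s.
2. both pins are in the ring's holes, the ring not yet tight (z of each of pin_a, pin_b in the frame of ring_face below -0.0045 m and horizontal distance between spanner_mid and ring_face below 0.005 m and value of joint ring above 0.15 rad), for 0.2 s.
3. the ring is turned tight with both pins still in its holes (z of each of pin_a, pin_b in the frame of ring_face below -0.0045 m and horizontal distance between spanner_mid and ring_face below 0.005 m and value of joint ring below 0.04 rad), for 0.2 s.
At the end, for the whole second after the job is handed in: The ring is within 0.06 rad of its tight stop, and the spanner stands upright (within 0.15 rad) and at rest in its stand, both pins at least 7 mm down in the stand's holes, its axis within 10 mm of the stand's centre (value of joint ring below 0.06 rad and horizontal distance between spanner_mid and stand_top below 0.01 m and z of each of pin_a, pin_b in the frame of stand_top below -0.007 m and angle between spanner_mid's own z axis and vertical below 0.15 rad and linear speed of spanner below 0.02 m/s); the robot touches nothing.
It fails at once if the spanner loads the lens cell with more than 30 N (contact force between spanner and cell above 30 N).
It fails at once if the fingers touch the lens cell or its ring (contact force between the fingers and cell above 0.5 N).
It fails at once if the dish is moved by more than 20 mm (distance of dish from where it was at the start of the episode above 0.02 m).
It fails at once if the brown bottle is moved by more than 20 mm (distance of brown_bottle from where it was at the start of the episode above 0.02 m).
It fails at once if the beaker is moved by more than 20 mm (distance of beaker from where it was at the start of the episode above 0.02 m).
It also fails if it takes over 72 s, if anything falls off the work surface, if the arm or the gripper's body presses on something with over 40 N, if the wrist force passes 120 N, or if a joint passes its speed limit or range.

## Working session

There is one attempt and no reset: what is moved stays moved. The work goes in short steps, Python scripts to look and compute and a shell command to move; the robot and the scene stay as the last step left them, time stands still between calls to the robot, and variables do not carry over. Pictures are saved under pics/ and viewed, about 8 in all and at most 12, crops included, and the job is handed in when it is done.

```bash
ls; mkdir -p pics; python3 - <<'E'
from rig import readout, viewer, robot
import cv2, numpy as np
print(readout.observe()); print(robot.nose_length)
ims=[]
for n in("scene","top"):
    im=viewer.get_image(n); cv2.imwrite(f"pics/{n}0.png",im[...,::-1])
    p=viewer.camera_params(n); print(n,{k:np.round(v,4).tolist() if not isinstance(v,(str,dict)) else v for k,v in p.items()})
    for t in("spanner","stand","cell","dish","brown_bottle","beaker"):
        print(n,t,[(round(d["confidence"],2),np.round(d["bbox"]).tolist()) for d in viewer.search_frame(n,t)[:4]])
print({k:np.round(v,4).tolist() for k,v in viewer.camera_params("wrist").items()})
E
```

```text
pics
{'time_s': 0.0, 'joint_pos': array([-1.36862383,  0.33284675, -0.06470817,  1.46097546,  0.0216308 ,
        1.34990782, -0.08851994]), 'joint_vel': array([ 0.00058373, -0.00055058,  0.00084005, -0.00033248,  0.0013422 ,
       -0.0004687 , -0.00134416]), 'joint_efforts': array([ 1.05136842e-03, -6.23234296e+01,  2.51999457e-02, -3.89916372e+01,
       -6.14118995e-02,  3.94838769e-02,  1.25774168e-04]), 'ee_pos': array([0.13923009, 0.60891146, 0.24375334]), 'eef_rot': array([ 7.81942485e-01,  6.23350168e-01, -5.31960330e-04,  4.85799313e-04]), 'contact_force': array([ 0.32703733, -0.36834015, -0.82892109]), 'moment': array([ 0.02126678, -0.0051023 , -0.02067899]), 'grip_width': 1.0008552864770945}
0.022
scene {'fx': 453.3683, 'fy': 453.3683, 'cx': 317.227, 'cy': 199.1535, 'world_from_camera': [[0.8125, 0.4442, -0.3775, 0.2538], [-0.5829, 0.6088, -0.5381, -0.2852], [-0.0092, 0.6573, 0.7536, 0.735], [0.0, 0.0, 0.0, 1.0]]}
scene spanner [(0.7, [283.0, 260.0, 312.0, 302.0]), (0.55, [320.0, 214.0, 340.0, 251.0]), (0.52, [349.0, 271.0, 363.0, 304.0])]
scene stand [(0.8, [305.0, 229.0
[... 444 characters left out ...]
9922, -0.1246, 0.4915], [-0.9996, 0.0007, -0.0276, 0.182], [-0.0273, 0.1247, 0.9918, 0.9237], [0.0, 0.0, 0.0, 1.0]]}
top spanner [(0.67, [380.0, 267.0, 394.0, 297.0]), (0.66, [412.0, 235.0, 430.0, 242.0])]
top stand [(0.81, [346.0, 202.0, 378.0, 250.0])]
top cell [(0.78, [249.0, 234.0, 300.0, 284.0])]
top dish [(0.84, [299.0, 147.0, 329.0, 176.0])]
top brown_bottle [(0.72, [379.0, 148.0, 404.0, 176.0]), (0.47, [251.0, 235.0, 300.0, 285.0])]
top beaker [(0.85, [214.0, 144.0, 246.0, 172.0])]
{'fx': 329.8801, 'fy': 329.8801, 'cx': 319.3345, 'cy': 200.637, 'hand_eye': [[1.0, 0.0005, -0.0004, 0.0015], [0.0004, -0.9605, -0.2782, -0.0762], [-0.0006, 0.2782, -0.9605, -0.1393], [0.0, 0.0, 0.0, 1.0]]}
```

```bash
python3 - <<'E'
import cv2,numpy as np
a=cv2.imread("pics/scene0.png")[110:320,220:430]; b=cv2.imread("pics/top0.png")[130:310,200:440]
a=cv2.resize(a,(400,400),interpolation=cv2.INTER_CUBIC); b=cv2.resize(b,None,fx=400/240,fy=400/240,interpolation=cv2.INTER_CUBIC)
o=np.zeros((400,800,3),np.uint8); o[:400,:400]=a; o[:b.shape[0],400:]=b
cv2.imwrite("pics/v1.png",o)
E
```

```text
(no output)
```

View pics/v1.png

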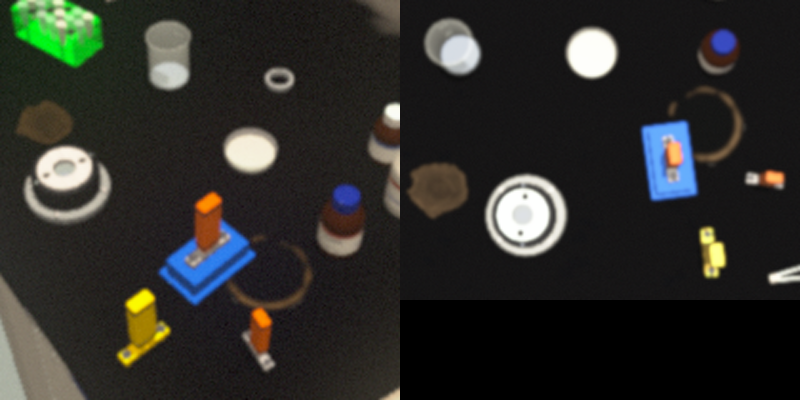

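Candidates: orange spanner standing in the blue stand (top px ~361,223), a smaller orange one (top px ~425,238) and a yellow one (~387,282). The one in the blue stand is orange and the larger, so it fits. The cell is at top px ~(275,259) and has two dark holes in the ring.

```bash
cat > h.py <<'E'
import numpy as np, cv2
from rig import readout, viewer, robot
from scipy.spatial.transform import Rotation as R
def state():
    s=readout.observe(); return s, np.array(s["ee_pos"]), R.from_quat(s["eef_rot"])
def cam(name):
    """(params, world_from_camera) now"""
    p=viewer.camera_params(name)
    if name=="wrist":
        _,t,r=state(); T=np.eye(4); T[:3,:3]=r.as_matrix(); T[:3,3]=t
        return p, T@np.array(p["hand_eye"])
    return p, np.array(p["world_from_camera"])
def proj(c,X):
    p,W=c; q=(np.atleast_2d(X)-W[:3,3])@W[:3,:3]
    return np.c_[p["fx"]*q[:,0]/-q[:,2]+p["cx"], -p["fy"]*q[:,1]/-q[:,2]+p["cy"]]
def ray(c,uv,z):
    p,W=c; d=W[:3,:3]@np.array([(uv[0]-p["cx"])/p["fx"],-(uv[1]-p["cy"])/p["fy"],-1]); o=W[:3,3]
    return o+d*(z-o[2])/d[2]
def jog(target,yaw=None):
    """shift in row units to bring TCP to target, yaw of tool x (mod pi), tool staying vertical"""
    _,t,r=state(); sh=r.inv().apply(np.array(target)-t)/0.03
    if yaw is None: return np.round(sh,3)
    x=r.apply([1,0,0]); cur=np.arctan2(x[1],x[0]); d=(yaw-cur+np.pi/2)%np.pi-np.pi/2
    goal=R.from_euler('z',cur+d)*R.from_euler('x',np.pi)
    return np.round(np.r_[sh,np.degrees((r.inv()*goal).as_rotvec())/5],3)
E
python3 - <<'E'
from h import *
c=cam("top")
for n,uv,z in [("stand",(362,226),.015),("cell",(274.5,259),.005),("spannertop",(365,222),.114),("dish",(314,161),.007),("bottle",(391,162),.04),("beaker",(230,158),.03),("small",(421,238),.02),("yellow",(387,282),.03)]: print(n,ray(c,uv,z).round(3))
# stand axis from blue mask
im=cv2.imread("pics/top0.png").astype(int); m=((im[...,0]>im[...,2]+40)&(im[...,0]>110)).astype(np.uint8); m[:,:335]=0;m[:195]=0
pts=np.argwhere(m)[:,::-1].astype(np.float32); r=cv2.minAreaRect(pts); print(r)
b=[ray(c,q,.01)[:2] for q in cv2.boxPoints(r)]; print(np.round(b,3))
w=viewer.get_image("wrist"); cv2.imwrite("pics/w0.png",w[...,::-1])
_,t,r=state(); print(r.as_matrix().round(3)); 
E
```

```text
stand [0.564 0.122 0.015]
cell [0.499 0.295 0.005]
spannertop [0.563 0.123 0.114]
dish [0.696 0.217 0.007]
bottle [0.687 0.066 0.04 ]
beaker [0.698 0.384 0.03 ]
small [0.54  0.008 0.02 ]
yellow [0.456 0.076 0.03 ]
((361.0000305175781, 225.99998474121094), (46.10336685180664, 28.849960327148438), 81.8698959350586)
[[0.606 0.158]
 [0.614 0.101]
 [0.523 0.089]
 [0.515 0.146]]
[[ 0.223  0.975  0.   ]
 [ 0.975 -0.223  0.   ]
 [ 0.     0.    -1.   ]]
```

View pics/w0.png

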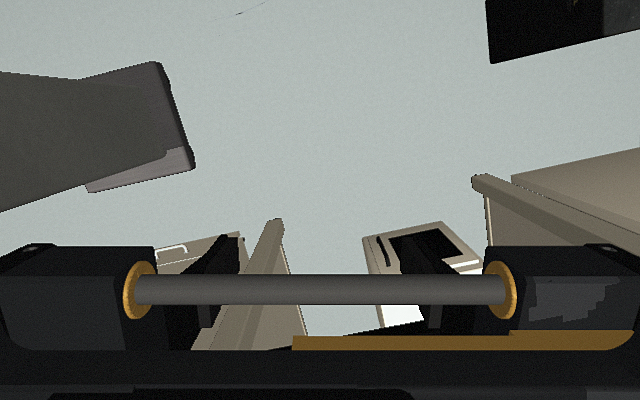

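The wrist camera is off the table, so there is nothing useful in this one. Moving above the spanner.

```bash
python3 -c "
from h import *
print(jog([.563,.123,.25],1.70))"
```

```text
[-12.653  17.381  -0.182   0.     -0.     -4.057]
```

```bash
python3 -m jog '[[-1,1.4,0,0,0,-0.3,87],[-2.2,3,0,0,0,-0.7,87],[-3.4,4.6,0,0,0,-1,87],[-4.6,6.2,0,0,0,-1.5,87],[-5.7,7.8,0,0,0,-2,87],[-6.8,9.3,0,0,0,-2.4,87],[-7.9,10.8,0,0,0,-2.7,87],[-8.9,12.2,0,0,0,-3,87]]'; python3 -c "
from h import *
print(jog([.563,.123,.25],1.70))"
```

```text
time_s: 1.55
ee_pos: [0.4026, 0.3056, 0.2449]
eef_rot: [0.693, 0.72, 0.001, -0.0]
contact_force: [1.5, 0.4, 0.2]
grip_width: 1.0
[-6.284  5.11  -0.171  0.007 -0.01  -1.044]
```

```bash
python3 -m jog '[[-1.2,1,0,0,0,-0.2,87],[-2.4,2,0,0,0,-0.4,87],[-3.5,2.9,0,0,0,-0.6,87],[-4.5,3.7,-0.1,0,0,-0.8,87],[-5.4,4.4,-0.1,0,0,-1,87],[-6.1,4.95,-0.17,0,0,-1.04,87],[-6.28,5.11,-0.17,0,0,-1.04,87],[-6.28,5.11,-0.17,0,0,-1.04,87]]'; python3 - <<'E'
from h import *
print(jog([.563,.123,.25],1.70))
im=viewer.get_image("wrist"); cv2.imwrite("pics/w1.png",im[...,::-1])
for t in("spanner","stand"): print(t,[(round(d["confidence"],2),np.round(d["bbox"]).tolist()) for d in viewer.search_frame("wrist",t)[:4]])
print(proj(cam("wrist"),[[.563,.123,.114],[.563,.123,.024]]))
E
```

```text
time_s: 2.35
ee_pos: [0.5621, 0.1239, 0.2495]
eef_rot: [0.661, 0.75, -0.0, 0.0]
contact_force: [-0.9, 0.6, 0.2]
grip_width: 1.002
[-0.034  0.027 -0.017 -0.001  0.002 -0.039]
spanner [(0.82, [272.0, 48.0, 295.0, 94.0]), (0.64, [199.0, 133.0, 241.0, 156.0]), (0.55, [311.0, 152.0, 325.0, 206.0]), (0.43, [241.0, 248.0, 279.0, 305.0])]
stand []
[[313.47334896 198.06583042]
 [314.72452047 176.47197475]]
```

View pics/w1.png

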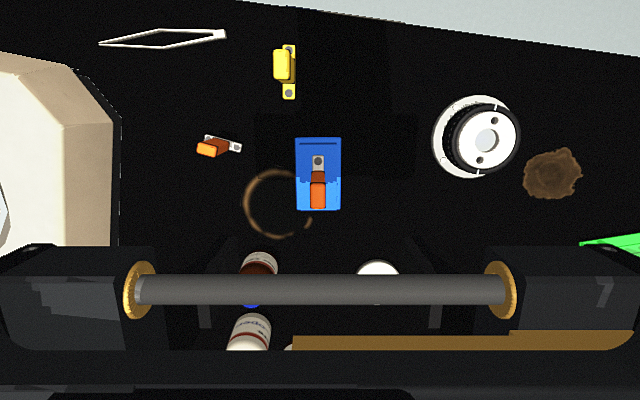

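The wrist view shows the stand at px (318,174) with the larger orange spanner in it (handle top ~(318,195)). The small orange one is at (220,146), the yellow one at (285,65), and the cell ring at (486,139) with holes at ~(494,120) and (480,160). I'll confirm with one crop and fit the poses.

```bash
cat >> h.py <<'E'
from scipy.optimize import minimize
def hullmask(pts):
    m=np.zeros((400*4,640*4),np.uint8); cv2.fillConvexPoly(m,cv2.convexHull((np.array(pts)*4+1.5).round().astype(np.int32)),1); return m
def box(w,d,z0,z1): return np.array([[x,y,z] for x in(-w/2,w/2) for y in(-d/2,d/2) for z in(z0,z1)])
def cyl(r,z0,z1): a=np.linspace(0,2*np.pi,60); return np.array([[r*np.cos(q),r*np.sin(q),z] for z in(z0,z1) for q in a])
def fit(c,mask,pts,x0):
    """pose (x,y,yaw) whose projected silhouette hull best overlaps the hull of mask"""
    t=hullmask(np.argwhere(mask)[:,::-1])
    def f(v):
        P=R.from_euler('z',v[2]).apply(pts)+[v[0],v[1],0]; h=hullmask(proj(c,P)); return 1-(h&t).sum()/(h|t).sum()
    x0=np.array(x0,float); S=x0+np.array([[0,0,0],[.006,0,0],[0,.006,0],[0,0,.08]])
    r=minimize(f,x0,method="Nelder-Mead",options=dict(initial_simplex=S,xatol=1e-4,fatol=1e-4)); return r.x,r.fun
E
python3 - <<'E'
from h import *
c=cam("wrist"); im=cv2.imread("pics/w1.png"); hsv=cv2.cvtColor(im,cv2.COLOR_BGR2HSV)
m=(hsv[...,0]>100)&(hsv[...,0]<125)&(hsv[...,1]>150)&(hsv[...,2]>60); m[:120]=0;m[220:]=0;m[:,:280]=0;m[:,360:]=0
st=np.vstack([box(.088,.054,0,.006),box(.076,.042,0,.024)])
print("stand",fit(c,m,st,[.564,.122,.13]))
o=(hsv[...,0]<14)&(hsv[...,1]>170)&(hsv[...,2]>90); o[:150]=0;o[225:]=0;o[:,:295]=0;o[:,345:]=0
print("handle",fit(c,o,box(.024,.014,.036,.104),[.564,.122,.13]))
g=cv2.cvtColor(im,cv2.COLOR_BGR2GRAY)
# cell: ring (bright) region
rm=np.zeros_like(g); rm[95:172,450:525]=g[95:172,450:525]>150
n,l,s,ce=cv2.connectedComponentsWithStats(rm); k=[i for i in range(1,n) if s[i][4]>500]; print(s[k],ce[k])
k=min(k,key=lambda i:abs(ce[i][0]-486)); a,b=fit(c,l==k,cyl(.0295,.038,.040),[.499,.295,0]); print("ring",a,b)
sub=im[85:200,430:540]; cr=np.hstack([cv2.resize(sub,(390,400),interpolation=cv2.INTER_CUBIC),cv2.resize(im[120:235,255:365],(390,400),interpolation=cv2.INTER_CUBIC)]); cv2.imwrite("pics/v2.png",cr)
E
```

```text
stand (array([0.56490793, 0.12680723, 0.12934452]), np.float64(0.01684874880047238))
handle (array([0.56392769, 0.12616003, 0.16317507]), np.float64(0.19673295454545459))
[[ 459  112   57   57 2385]] [[486.41174004 139.49727463]]
ring [0.49836228 0.2965919  0.02201856] 0.026813421256788206
```

View pics/v2.png

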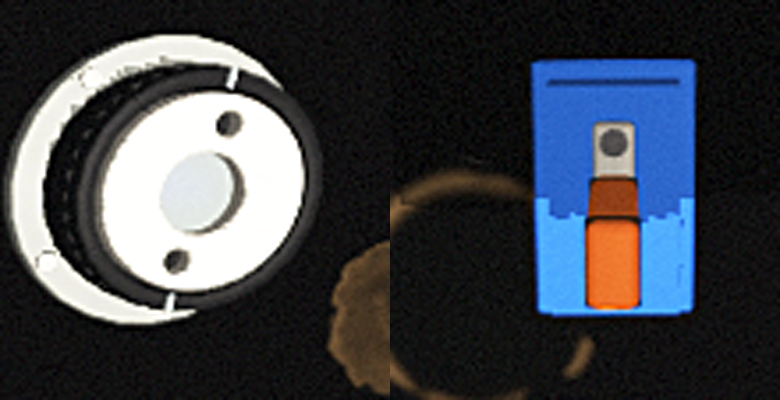

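The crop confirms it: one spanner stands in the blue stand (orange, larger), and both ring holes and the index lines show clearly. Now the grasp.

```bash
python3 - <<'E'
from h import *
c=cam("wrist")
h1,h2=ray(c,(494.6,120.4),.039),ray(c,(479.6,160),.039); d=h2-h1
i1,i2=ray(c,(495.7,106.9),.038),ray(c,(478,172.1),.038); e=i2-i1
print("holes",h1,h2,np.hypot(*d[:2]),np.arctan2(d[1],d[0]),(h1+h2)/2); print("index",np.hypot(*e[:2]),np.arctan2(e[1],e[0]),(i1+i2)/2)
print(jog([.5645,.1265,.12],1.70),jog([.5645,.1265,.083],1.70))
E
```

```text
holes [0.4774026 0.2995122 0.039    ] [0.5194249  0.29495335 0.039     ] 0.04226885824840595 -0.1080637906260221 [0.49841375 0.29723278 0.039     ]
index 0.06839229187714699 -0.003575598346801422 [0.4983557  0.29732352 0.038     ]
[-0.01   0.12   4.317 -0.005 -0.008  0.006] [-1.10e-02  1.20e-01  5.55e+00 -5.00e-03 -8.00e-03  6.00e-03]
```

```bash
python3 -m jog '[[0,0.12,1.2,0,0,0,87],[0,0.12,2.6,0,0,0,60],[0,0.12,3.9,0,0,0,45],[0,0.12,4.8,0,0,0,40],[0,0.12,5.4,0,0,0,40],[0,0.12,5.55,0,0,0,35],[0,0.12,5.55,0,0,0,30]]'; python3 -m jog '[[0,0,0,0,0,0,5],[0,0,0,0,0,0,5],[0,0,0,0,0,0,5],[0,0,0,0,0,0,5],[0,0,0,0,0,0,5],[0,0,0,0,0,0,5],[0,0,0,0,0,0,5]]'
```

```text
time_s: 3.2
ee_pos: [0.5648, 0.1261, 0.0831]
eef_rot: [0.66, 0.751, -0.0, -0.0]
contact_force: [0.4, -0.6, 0.9]
grip_width: 0.541
time_s: 3.9
ee_pos: [0.5656, 0.1248, 0.0836]
eef_rot: [0.661, 0.751, 0.0, 0.0]
contact_force: [-0.6, -2.6, 6.0]
grip_width: 0.158
```

```bash
python3 -m jog '[[0,0,-0.5,0,0,0,5],[0,0,-1.2,0,0,0,5],[0,0,-2,0,0,0,5],[0,0,-2.5,0,0,0,5],[0,0,-2.5,0,0,0,5],[0,0,-2.5,0,0,0,5]]'; python3 - <<'E'
from h import *
s,t,r=state(); print(s["moment"])
# go: spanner axis over ring, tool x yaw = -0.108+pi/2
print(jog([.4984,.2973,t[2]],-0.108+np.pi/2))
E
```

```text
time_s: 4.5
ee_pos: [0.565, 0.1254, 0.1578]
eef_rot: [0.66, 0.751, 0.0, -0.0]
contact_force: [-0.3, 0.4, -0.8]
grip_width: 0.162
[0.01301866 0.018762   0.04885914]
[ 5.967e+00 -1.470e+00  3.000e-03 -4.000e-03 -4.000e-03  2.705e+00]
```

```bash
python3 -m jog '[[1,-0.25,0,0,0,0.5,5],[2.2,-0.55,0,0,0,1,5],[3.5,-0.85,0,0,0,1.6,5],[4.7,-1.15,0,0,0,2.2,5],[5.5,-1.35,0,0,0,2.6,5],[5.9,-1.45,0,0,0,2.7,5],[5.97,-1.47,0,0,0,2.7,5],[5.97,-1.47,0,0,0,2.7,5]]'; python3 - <<'E'
from h import *
s,t,r=state(); print(jog([.4984,.2973,t[2]],-0.108+np.pi/2))
im=viewer.get_image("wrist"); cv2.imwrite("pics/w2.png",im[...,::-1])
tip=t[2]-.069; z=r.apply
print("tips pred", proj(cam("wrist"),[t+z([0,y,.069]) for y in(-.021,.021)]), "holes pred",proj(cam("wrist"),[[.4774,.2995,.04],[.5194,.295,.04]]))
cv2.imwrite("pics/v3.png",cv2.resize(im[100:300,220:420,::-1],(600,600),interpolation=cv2.INTER_CUBIC))
E
```

```text
time_s: 5.3
ee_pos: [0.4984, 0.2966, 0.1571]
eef_rot: [0.744, 0.668, -0.001, 0.0]
contact_force: [0.7, -0.8, -0.7]
grip_width: 0.161
[ 0.022 -0.002 -0.    -0.012  0.015  0.008]
tips pred [[317.75403859 191.83069637]
 [317.93266299 250.85139665]] holes pred [[318.92578897 176.41795755]
 [319.05205981 226.41251706]]
```

View pics/v3.png

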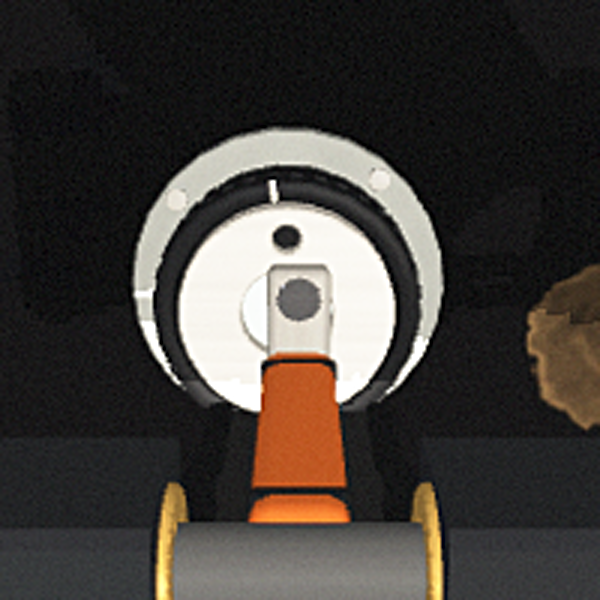

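The ring centre is at px ~(315.5,201), its near hole at (315.3,178.7), and the spanner is at column ~320. So the ring sits about 3–4 mm to tool −x of the spanner. I'll measure that more precisely in code.

```bash
cat >> h.py <<'E'
def blob(g,x0,y0,x1,y1,inv=True):
    """centroid of the dark (or bright) blob inside the window, Otsu threshold, largest interior component"""
    s=cv2.resize(g[y0:y1,x0:x1],None,fx=4,fy=4,interpolation=cv2.INTER_CUBIC)
    _,m=cv2.threshold(s,0,255,(cv2.THRESH_BINARY_INV if inv else cv2.THRESH_BINARY)|cv2.THRESH_OTSU)
    n,l,st,ce=cv2.connectedComponentsWithStats(m)
    k=[i for i in range(1,n) if st[i][0]>0 and st[i][1]>0 and st[i][0]+st[i][2]<s.shape[1] and st[i][1]+st[i][3]<s.shape[0]]
    if not k: return None
    k=max(k,key=lambda i:st[i][4]); return (ce[k]+.5)/4-.5+[x0,y0], st[k][2:4]/4
def edges(g,row,x0,x1):
    """sub-pixel columns of strongest rise and fall along a row band"""
    p=g[row-1:row+2,x0:x1].astype(float).mean(0); d=np.gradient(p); 
    def sub(i):
        w=slice(max(i-2,0),i+3); a=np.abs(d[w]); return x0+(np.arange(len(d))[w]*a).sum()/a.sum()
    return sub(int(d.argmax())),sub(int(d.argmin()))
E
python3 - <<'E'
from h import *
im=cv2.imread("pics/w2.png"); g=cv2.cvtColor(im,cv2.COLOR_BGR2GRAY); sat=cv2.cvtColor(im,cv2.COLOR_BGR2HSV)[...,1]
print("hole",blob(g,306,171,326,186)); print("disc",blob(g,311,191,328,207))
for r in(195,200,205): print("ring",r,edges(g,r,268,300),edges(g,r,335,365))
for r in(192,196,205,212): print("bar",r,edges(255-g,r,306,314),edges(255-g,r,326,334))
for r in(225,235,245,255,267,270): print("handle",r,edges(sat,r,295,345))
c=cam("wrist"); s,t,r=state(); p,W=c
for y in(-.024,-.021,-.018): print(proj(c,t+r.apply([[0,y,.0475]])))
E
```

```text
hole (array([315.096387  , 178.77509699]), array([9.75, 8.5 ]))
disc None
ring 195 (np.float64(280.00469483568077), np.float64(271.2995207667732)) (np.float64(359.6715830875123), np.float64(350.22123331214243))
ring 200 (np.float64(279.0511627906977), np.float64(270.48895434462446)) (np.float64(359.63273453093814), np.float64(351.2435331230284))
ring 205 (np.float64(279.0113636363636), np.float64(270.86856127886324)) (np.float64(359.9651837524178), np.float64(351.3333333333333))
bar 192 (np.float64(308.68741721854303), np.float64(309.1644336175396)) (np.float64(328.9651474530831), np.float64(329.7196261682243))
bar 196 (np.float64(312.51962809917353), np.float64(309.7605512489233)) (np.float64(327.68039538714993), np.float64(326.7142857142857))
bar 205 (np.float64(308.67826086956524), np.float64(310.06029106029104)) (np.float64(329.5969387755102), np.float64(330.44362017804156))
bar 212 (np.float64(308.56377952755906), np.float64(309.24793388429754)) (np.float64(328.7096774193548), np.float64(329.54567901234566))
handle 225 (np.float64(307.0826686004351), np.float64(331.2152292152292))
handle 235 (np.float64(306.5396725440806), np.float64(332.62914485165794))
handle 245 (np.float64(304.70353581142336), np.float64(334.704875962361))
handle 255 (np.float64(303.632493483927), np.float64(335.5790378006873))
handle 267 (np.float64(304.18834951456313), np.float64(334.95166163141994))
handle 270 (np.float64(302.6334841628959), np.float64(336.85739750445634))
[[316.67221404 197.21719195]]
[[316.68570246 202.11309643]]
[[316.69907572 206.9672021 ]]
```

```bash
python3 -m jog '[[-0.117,0.117,0,0,0,0,5],[-0.117,0.117,0.4,0,0,0,5],[-0.117,0.117,0.8,0,0,0,5],[-0.117,0.117,1.0,0,0,0,5],[-0.117,0.117,1.0,0,0,0,5],[-0.117,0.117,1.0,0,0,0,5]]'; python3 - <<'E'
from h import *
s,t,r=state(); print(s["contact_force"],s["moment"],jog(t,-.108+np.pi/2))
im=viewer.get_image("wrist"); cv2.imwrite("pics/w3.png",im[...,::-1])
cv2.imwrite("pics/v4.png",cv2.resize(im[140:270,255:385,::-1],(780,780),interpolation=cv2.INTER_CUBIC)[:600])
g=cv2.cvtColor(im,cv2.COLOR_RGB2GRAY)
for q in(190,195,200,205,210): print("ring",q,edges(g,q,260,295)[0],edges(g,q,338,372)[1])
c=cam("wrist")
print(proj(c,t+r.apply([[0,-.021,.0475],[0,-.021,.0695],[0,-.027,.0475],[0,-.021,t[2]-.04],[0,-.0205,t[2]-.04],[0,-.021-.004,t[2]-.04]])))
E
```

```text
time_s: 5.95
ee_pos: [0.5018, 0.2933, 0.128]
eef_rot: [0.744, 0.668, -0.0, -0.0]
contact_force: [0.1, -0.2, -0.6]
grip_width: 0.159
[ 0.11116085 -0.16378358 -0.61409889] [ 0.04407974 -0.0034397  -0.01062531] [ 0.     0.     0.    -0.003  0.003  0.002]
ring 190 262.1628477905074 353.6421336934504
ring 195 281.10148148148147 356.06876606683807
ring 200 279.16013513513514 357.7862342819325
ring 205 278.063430420712 358.8152031454784
ring 210 278.01849405548217 359.0524017467249
[[316.3494629  201.69411756]
 [316.6060533  192.23143988]
 [316.3202622  191.87034538]
 [316.78570026 185.60632392]
 [316.78745079 186.2922274 ]
 [316.77162049 180.08952659]]
```

View pics/v4.png

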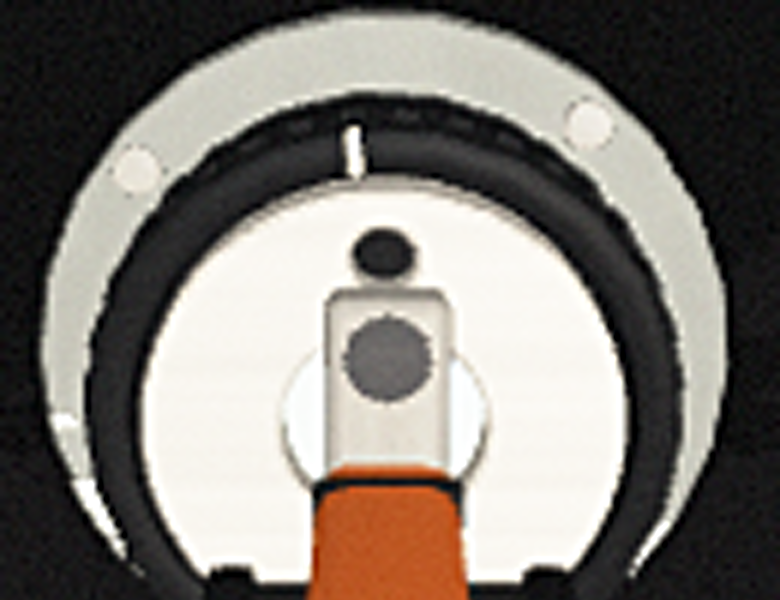

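The near hole is at px (318.7,181.8), the ring axis at column ~318.7, and the spanner at ~319.4. Along tool y I need a sharper reading, so I'll take the profile down the bar.

```bash
python3 - <<'E'
from h import *
im=cv2.imread("pics/w3.png"); g=cv2.cvtColor(im,cv2.COLOR_BGR2GRAY)
print("hole",blob(g,308,174,330,188))
print("col 313-315",[int(v) for v in g[180:222,313:316].mean(1)]); print("col 318-321",[int(v) for v in g[172:225,318:321].mean(1)])
print("R 318-321",[int(v) for v in im[210:280,318:321,2].mean(1)])
print("row 195",g[195,305:335].tolist()); print("row 212",g[212,305:335].tolist())
c=cam("wrist"); s,t,r=state()
for n,q in dict(barTopEdge=[0,-.027,.0475],barBotEdge=[0,-.027,.0595],pinTop=[0,-.021,.0475],handleBot=[0,-.012,.0475],handleTopFront=[0,-.012,-.0205],holeN=[0,-.021,t[2]-.04],ringNear=[0,-.0295,t[2]-.04],boreN=[0,-.0125,t[2]-.04],ringC=[0,0,t[2]-.04]).items():
  a=proj(c,t+r.apply(q))[0]; b=proj(c,t+r.apply(np.array(q)+[0,.001,0]))[0]; print(n,a.round(2),(b-a)[1].round(2))
E
```

```text
hole (array([318.48815789, 182.10131579]), array([11.  ,  9.25]))
col 313-315 [123, 80, 69, 97, 107, 172, 209, 218, 132, 138, 196, 209, 220, 228, 198, 123, 102, 97, 103, 102, 105, 101, 94, 111, 138, 180, 225, 223, 222, 222, 220, 219, 219, 220, 219, 223, 229, 179, 116, 64, 16, 111]
col 318-321 [235, 250, 249, 249, 254, 240, 82, 31, 42, 43, 41, 44, 40, 27, 96, 157, 131, 146, 196, 215, 188, 101, 102, 103, 107, 105, 112, 109, 104, 109, 106, 104, 101, 98, 100, 215, 224, 220, 219, 220, 219, 218, 217, 222, 231, 179, 116, 65, 14, 112, 114, 111, 111]
R 318-321 [226, 227, 225, 224, 224, 227, 231, 213, 200, 110, 3, 193, 195, 189, 188, 189, 188, 187, 190, 190, 190, 190, 188, 192, 188, 188, 186, 191, 189, 188, 192, 191, 190, 190, 192, 191, 189, 192, 190, 190, 191, 192, 191, 191, 192, 190, 190, 192, 191, 194, 194, 213, 78, 7, 46, 201, 192, 203, 225, 235, 246, 251, 255, 255, 122, 48, 76, 85, 90, 95]
row 195 [248, 248, 252, 254, 133, 191, 217, 224, 176, 98, 96, 98, 102, 103, 101, 107, 106, 103, 95, 105, 179, 244, 228, 213, 199, 217, 254, 249, 249, 248]
row 212 [251, 252, 254, 255, 169, 191, 205, 223, 219, 219, 221, 224, 225, 220, 217, 220, 223, 224, 225, 226, 228, 227, 223, 201, 195, 248, 254, 252, 255, 255]
barTopEdge [316.66 192.28] 1.65
barBotEdge [316.8  187.37] 1.56
pinTop [316.69 202.11] 1.62
handleBot [316.73 216.55] 1.58
handleTopFront [315.54 271.75] 2.25
holeN [317.1  185.86] 1.37
ringNear [317.07 174.07] 1.4
boreN [317.12 197.4 ] 1.34
ringC [317.16 213.97] 1.3
```

```bash
python3 -m jog '[[-0.02,-0.03,0.2,0,0,0,5],[-0.02,-0.03,0.45,0,0,0,5],[-0.02,-0.03,0.55,0,0,0,5],[-0.02,-0.03,0.59,0,0,0,5],[-0.02,-0.03,0.61,0,0,0,5],[-0.02,-0.03,0.63,0,0,0,5],[-0.02,-0.03,0.63,0,0,0,5]]'; python3 -c "
from h import *
s,t,r=state();print(s['contact_force'].round(2),s['moment'].round(3))"
```

```text
time_s: 6.7
ee_pos: [0.501, 0.2929, 0.1094]
eef_rot: [0.744, 0.668, 0.0, -0.0]
contact_force: [-0.0, -0.3, -1.6]
grip_width: 0.159
[-0.   -0.31 -1.56] [ 0.021 -0.008 -0.002]
```

```bash
python3 -m jog '[[0,0,0.02,0,0,0,5],[0,0,0.04,0,0,0,5],[0,0,0.05,0,0,0,5],[0,0,0.05,0,0,0,5]]'; python3 -c "
from h import *
s,t,r=state();print(s['contact_force'].round(2),s['moment'].round(3),t.round(5))"
```

```text
time_s: 7.1
ee_pos: [0.5009, 0.2928, 0.1077]
eef_rot: [0.744, 0.668, -0.0, -0.0]
contact_force: [-0.2, -0.0, -1.0]
grip_width: 0.158
[-0.24 -0.02 -1.  ] [ 0.049 -0.039 -0.009] [0.50087 0.29279 0.10769]
```

```bash
python3 -m jog '[[0,0,0.02,0,0,0,5],[0,0,0.04,0,0,0,5],[0,0,0.06,0,0,0,5],[0,0,0.06,0,0,0,5]]'; python3 -c "
from h import *
s,t,r=state();print(s['contact_force'].round(2),s['moment'].round(3),t.round(5))"
```

```text
time_s: 7.5
ee_pos: [0.5008, 0.2927, 0.1058]
eef_rot: [0.744, 0.668, -0.0, -0.0]
contact_force: [0.5, -0.5, -1.1]
grip_width: 0.16
[ 0.47 -0.51 -1.09] [-0.01  -0.025  0.073] [0.50082 0.29275 0.10582]
```

```bash
python3 -m jog '[[0,0,0.02,0,0,0,5],[0,0,0.04,0,0,0,5],[0,0,0.06,0,0,0,5],[0,0,0.08,0,0,0,5],[0,0,0.1,0,0,0,5],[0,0,0.1,0,0,0,5]]'; python3 -c "
from h import *
s,t,r=state();print(s['contact_force'].round(2),s['moment'].round(3),t.round(5))"
```

```text
time_s: 8.1
ee_pos: [0.5008, 0.2928, 0.1028]
eef_rot: [0.744, 0.668, -0.0, -0.0]
contact_force: [1.1, 0.3, -0.8]
grip_width: 0.16
[ 1.13  0.28 -0.85] [-0.004  0.058  0.021] [0.50082 0.29278 0.10283]
```

```bash
python3 -m jog '[[0,0,0.02,0,0,0,5],[0,0,0.04,0,0,0,5],[0,0,0.05,0,0,0,5],[0,0,0.05,0,0,0,5]]'; python3 -c "
from h import *
s,t,r=state();print(s['contact_force'].round(2),s['moment'].round(3),t.round(5))"
```

```text
time_s: 8.5
ee_pos: [0.5009, 0.2929, 0.1016]
eef_rot: [0.744, 0.668, 0.0, -0.0]
contact_force: [-0.9, -0.1, -0.4]
grip_width: 0.162
[-0.94 -0.14 -0.38] [-0.029  0.104 -0.046] [0.5009  0.29286 0.10157]
```

```bash
python3 -m jog '[[0,0,0.02,0,0,0,5],[0,0,0.03,0,0,0,5],[0,0,0.03,0,0,0,5]]'; python3 -c "
from h import *
s,t,r=state();print(s['contact_force'].round(2),s['moment'].round(3),t.round(5))"
```

```text
time_s: 8.8
ee_pos: [0.501, 0.2928, 0.1013]
eef_rot: [0.744, 0.668, 0.0, -0.0]
contact_force: [-2.6, -2.0, 8.6]
grip_width: 0.156
[-2.62 -1.97  8.58] [-0.445  0.782 -0.014] [0.50104 0.29283 0.10132]
```

The pins bottomed at exactly the expected height, so they are fully in. I'll back off slightly and turn 25° clockwise, which is short of any possible stop.

```bash
python3 -m jog '[[0,0,-0.03,0,0,0,5],[0,0,-0.03,0,0,0.7,5],[-0.006,0,-0.03,0,0,1.5,5],[-0.01,0,-0.03,0,0,2.4,5],[-0.013,-0.002,-0.03,0,0,3.3,5],[-0.016,-0.004,-0.03,0,0,4.2,5],[-0.018,-0.005,-0.03,0,0,5,5],[-0.018,-0.005,-0.03,0,0,5,5]]'; python3 -c "
from h import *
s,t,r=state();print(s['contact_force'].round(2),s['moment'].round(3),t.round(5),jog(t,-.108+1.5708))"
```

```text
time_s: 9.6
ee_pos: [0.5008, 0.2924, 0.1015]
eef_rot: [0.871, 0.491, 0.0, 0.0]
contact_force: [0.2, 0.5, 0.2]
grip_width: 0.157
[0.2  0.47 0.15] [-0.052 -0.001  0.009] [0.50082 0.29236 0.10152] [ 0.00e+00  0.00e+00  0.00e+00  4.00e-03 -3.00e-03 -5.01e+00]
```

```bash
python3 -m jog '[[0,0,0,0,0,0.2,5],[0,0,0,0,0,0.4,5],[-0.002,-0.002,0,0,0,0.6,5],[-0.003,-0.002,0,0,0,0.8,5]]'; python3 -c "
from h import *
s,t,r=state();print(s['contact_force'].round(2),s['moment'].round(3),t.round(5),jog(t,-.108+1.5708))"
```

```text
time_s: 10.0
ee_pos: [0.5008, 0.2923, 0.1016]
eef_rot: [0.888, 0.46, 0.0, -0.0]
contact_force: [1.7, -0.0, 1.6]
grip_width: 0.155
[ 1.72 -0.    1.63] [-0.019 -0.246  0.101] [0.50077 0.29229 0.10155] [ 0.000e+00  0.000e+00  0.000e+00  3.000e-03 -5.000e-03 -5.811e+00]
```

Moment about z is now 0.10 N m, which is the ring friction. I'll continue in small steps.

```bash
for i in 1 2; do python3 -m jog '[[0,0,0,0,0,0.2,5],[0,0,0,0,0,0.4,5],[-0.002,-0.002,0,0,0,0.6,5]]' >/dev/null; python3 -c "
from h import *
s,t,r=state();print(s['contact_force'].round(2),s['moment'].round(3),t.round(5),jog(t,-.108+1.5708)[5])"; done
```

```text
[ 1.35 -0.72  0.87] [ 0.034 -0.401  0.147] [0.50066 0.29229 0.10154] -6.415
[1.87 0.4  1.08] [ 0.044 -0.574  0.142] [0.50057 0.29224 0.10154] -7.016
```

```bash
python3 -m jog '[[0,0,0,0,0,0.2,5],[0,0,0,0,0,0.4,5],[0,0,0,0,0,0.4,5]]' >/dev/null; python3 -c "
from h import *
s,t,r=state();print(s['contact_force'].round(2),s['moment'].round(3),t.round(5),jog(t,-.108+1.5708)[5])"
```

```text
[2.74 0.35 1.63] [ 0.001 -0.588  0.184] [0.50052 0.29222 0.10148] -7.408
```

```bash
python3 -m jog '[[0,0,0,0,0,0.2,5],[0,0,0,0,0,0.4,5],[0,0,0,0,0,0.4,5]]' >/dev/null; python3 -c "
from h import *
s,t,r=state();print(s['contact_force'].round(2),s['moment'].round(3),t.round(5),jog(t,-.108+1.5708)[5])"
```

```text
[3.07 1.   1.42] [-0.086 -0.744  0.635] [0.50052 0.29222 0.10153] -7.804
```

The moment jumped from 0.18 to 0.635 N m within 2°, so this is the stop. Easing back.

```bash
python3 -m jog '[[0,0,0,0,0,-0.15,5],[0,0,0,0,0,-0.15,5]]' >/dev/null; python3 -c "
from h import *
s,t,r=state();print(s['contact_force'].round(2),s['moment'].round(3),t.round(5),jog(t,-.108+1.5708)[5])"
```

```text
[ 2.68 -0.24  1.8 ] [-0.089 -0.807  0.449] [0.5005  0.29218 0.10149] -7.64
```

```bash
python3 -m jog '[[0,0,0,0,0,-0.3,5],[0,0,0,0,0,-0.5,5],[0,0,0,0,0,-0.5,5]]' >/dev/null; python3 -c "
from h import *
s,t,r=state();print(s['contact_force'].round(2),s['moment'].round(3),t.round(5),jog(t,-.108+1.5708)[5])"
```

```text
[ 0.94 -0.32  3.61] [ 0.033 -0.243 -0.013] [0.50021 0.29227 0.10145] -7.141
```

Torque is released. Lifting straight out, then looking.

```bash
python3 -m jog '[[0,0,-0.15,0,0,0,5],[0,0,-0.35,0,0,0,5],[0,0,-0.7,0,0,0,5],[0,0,-1.2,0,0,0,5],[0,0,-1.7,0,0,0,5],[0,0,-1.7,0,0,0,5],[0,0,-1.7,0,0,0,5]]'; python3 - <<'E'
from h import *
s,t,r=state(); print(s["contact_force"].round(2),s["moment"].round(3),t.round(4))
im=viewer.get_image("wrist"); cv2.imwrite("pics/w4.png",im[...,::-1])
cv2.imwrite("pics/v5.png",cv2.resize(im[130:290,240:400,::-1],(640,640),interpolation=cv2.INTER_CUBIC)[:600])
print(jog([.5649,.1268,t[2]],1.70))
E
```

```text
time_s: 12.4
ee_pos: [0.5005, 0.2924, 0.153]
eef_rot: [0.913, 0.407, 0.0, -0.0]
contact_force: [-0.4, 0.2, -1.5]
grip_width: 0.158
[-0.43  0.23 -1.52] [-0.062 -0.009  0.054] [0.5005 0.2924 0.153 ]
[-2.660e+00  5.287e+00 -2.400e-02 -3.000e-03 -0.000e+00 -9.866e+00]
```

View pics/v5.png

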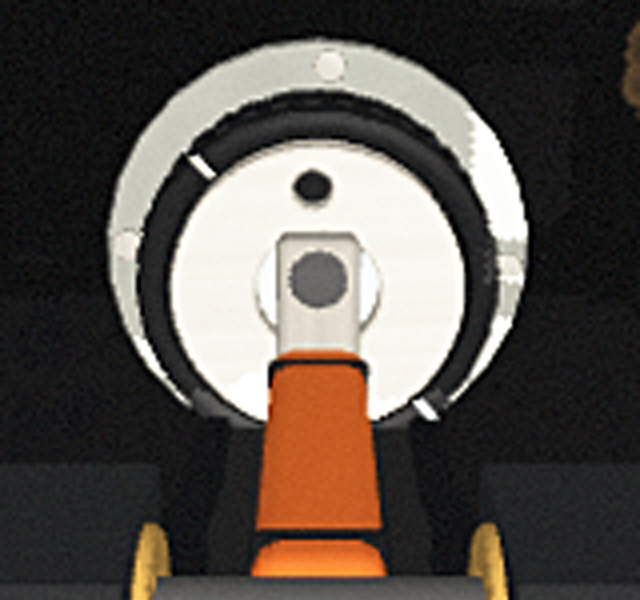

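The ring has turned about 35° relative to the index line. Its hole is at crop (313,187), with index lines at (202,166) and (426,408). It now lines up with the spanner, so on to the stand.

```bash
python3 -m jog '[[-0.3,0.6,0,0,0,-1.2,5],[-0.7,1.4,0,0,0,-2.6,5],[-1.1,2.2,0,0,0,-4,5],[-1.5,3,0,0,0,-5.4,5],[-1.9,3.8,0,0,0,-6.8,5],[-2.3,4.5,0,0,0,-8.2,5],[-2.55,5,0,0,0,-9.4,5],[-2.66,5.29,0,0,0,-9.87,5]]'; python3 - <<'E'
from h import *
s,t,r=state(); print(jog([.565,.124,.126],1.70))
E
```

```text
time_s: 13.25
ee_pos: [0.5652, 0.1246, 0.1516]
eef_rot: [0.659, 0.752, -0.001, -0.0]
contact_force: [-0.9, 0.7, -0.9]
grip_width: 0.156
[-0.017 -0.007  0.855 -0.015  0.009  0.023]
```

```bash
python3 -m jog '[[-0.01,0,0.4,0,0,0,5],[-0.02,0,0.8,0,0,0.02,5],[-0.02,0,0.85,0,0,0.02,5],[-0.02,0,0.85,0,0,0.02,5]]'; python3 - <<'E'
from h import *
s,t,r=state(); print(t.round(4),s["contact_force"].round(1))
im=viewer.get_image("wrist"); cv2.imwrite("pics/w5.png",im[...,::-1])
cv2.imwrite("pics/v6.png",cv2.resize(im[150:270,260:380,::-1],(720,720),interpolation=cv2.INTER_CUBIC)[:600])
c=cam("wrist"); z=t[2]-.024
for n,q in dict(pinTop=[0,-.021,.0475],holeN=[0,-.021,z],blkNear=[0,-.038,z],blkL=[-.021,-.03,z],blkR=[.021,-.03,z]).items():
  a=proj(c,t+r.apply(q))[0]; b=proj(c,t+r.apply(np.array(q)+[0,.001,0]))[0]; print(n,a.round(2),(b-a)[1].round(2))
E
```

```text
time_s: 13.65
ee_pos: [0.5644, 0.1269, 0.1258]
eef_rot: [0.66, 0.751, -0.001, -0.001]
contact_force: [0.2, 0.1, -0.3]
grip_width: 0.162
[0.5644 0.1269 0.1258] [ 0.2  0.1 -0.3]
pinTop [317.03 200.42] 1.62
holeN [317.45 180.21] 1.3
blkNear [317.41 157.61] 1.35
blkL [289.13 168.37] 1.33
blkR [345.73 168.34] 1.33
```

View pics/v6.png

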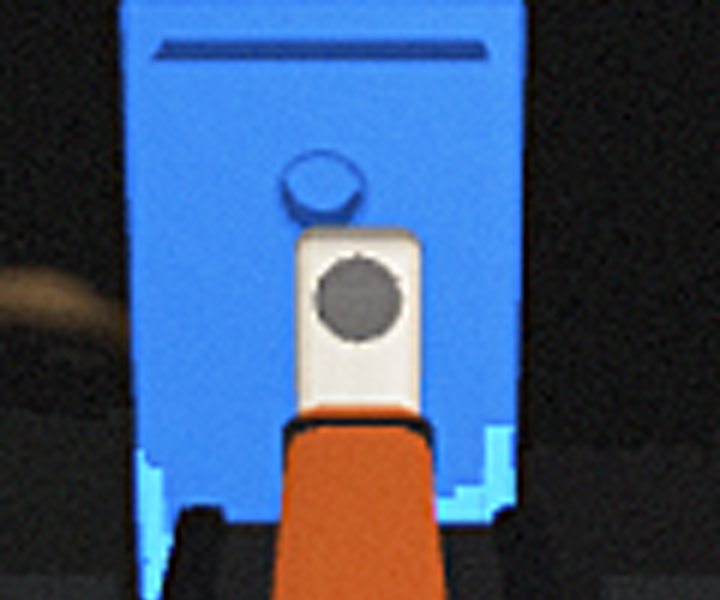

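The near stand hole is at px (313.3,181.1), with the spanner at column 319.3 and the pin head at row 199.3. The shift is about −4.5 mm in tool x and +1 mm in tool y.

```bash
python3 -m jog '[[-0.15,0.033,0,0,0,0,5],[-0.15,0.033,0.4,0,0,0,5],[-0.15,0.033,0.8,0,0,0,5],[-0.15,0.033,1.0,0,0,0,5],[-0.15,0.033,1.03,0,0,0,5],[-0.15,0.033,1.03,0,0,0,5]]'; python3 -m jog '[[0,0,0.04,0,0,0,5],[0,0,0.08,0,0,0,5],[0,0,0.12,0,0,0,5],[0,0,0.12,0,0,0,5]]'
```

```text
time_s: 14.3
ee_pos: [0.5667, 0.1219, 0.0957]
eef_rot: [0.661, 0.751, -0.0, -0.0]
contact_force: [0.1, 0.2, -1.4]
grip_width: 0.161
time_s: 14.7
ee_pos: [0.5667, 0.1219, 0.0924]
eef_rot: [0.661, 0.751, 0.0, -0.0]
contact_force: [0.1, 0.5, -2.1]
grip_width: 0.16
```

```bash
python3 -m jog '[[0,0,0.05,0,0,0,5],[0,0,0.1,0,0,0,5],[0,0,0.15,0,0,0,5],[0,0,0.15,0,0,0,5]]'; python3 -m jog '[[0,0,0.05,0,0,0,5],[0,0,0.1,0,0,0,5],[0,0,0.13,0,0,0,5],[0,0,0.13,0,0,0,5]]'
```

```text
time_s: 15.1
ee_pos: [0.5666, 0.1218, 0.0876]
eef_rot: [0.661, 0.751, -0.0, -0.0]
contact_force: [-0.3, -1.5, -0.9]
grip_width: 0.155
time_s: 15.5
ee_pos: [0.5667, 0.1219, 0.0838]
eef_rot: [0.661, 0.751, -0.0, -0.0]
contact_force: [0.3, 0.2, -0.2]
grip_width: 0.159
```

```bash
python3 -m jog '[[0,0,0.015,0,0,0,5],[0,0,0.015,0,0,0,5]]';  python3 -m jog '[[0,0,0,0,0,0,20],[0,0,0,0,0,0,40],[0,0,0,0,0,0,50],[0,0,0,0,0,0,60],[0,0,0,0,0,0,60],[0,0,0,0,0,0,60]]'; python3 -m jog '[[0,0,-0.7,0,0,0,60],[0,0,-1.7,0,0,0,60],[0,0,-2.9,0,0,0,60],[0,0,-4,0,0,0,60],[0,0,-4.7,0,0,0,60],[0,0,-4.7,0,0,0,60]]'; python3 - <<'E'
from h import *
im=viewer.get_image("wrist"); im2=viewer.get_image("scene"); t=viewer.get_image("top")
a=cv2.resize(im[100:280,230:410],(400,400),interpolation=cv2.INTER_CUBIC); b=cv2.resize(im2[110:320,220:430],(400,400),interpolation=cv2.INTER_CUBIC)
cv2.imwrite("pics/v7.png",np.hstack([a,b])[...,::-1])
for o in("dish","brown_bottle","beaker"): print(o,[np.round(d["bbox"]).tolist() for d in viewer.search_frame("top",o)[:1]])
E
```

```text
time_s: 15.7
ee_pos: [0.5668, 0.1219, 0.0836]
eef_rot: [0.661, 0.751, 0.0, -0.0]
contact_force: [0.0, 0.1, -0.6]
grip_width: 0.161
time_s: 16.3
ee_pos: [0.5668, 0.1219, 0.0836]
eef_rot: [0.661, 0.751, 0.0, -0.0]
contact_force: [-0.4, 0.2, 0.3]
grip_width: 0.598
time_s: 16.9
ee_pos: [0.5683, 0.1221, 0.228]
eef_rot: [0.661, 0.751, 0.002, 0.001]
contact_force: [0.4, -0.7, -0.3]
grip_width: 0.691
dish [[301.0, 144.0, 328.0, 177.0]]
brown_bottle []
beaker [[215.0, 143.0, 247.0, 172.0]]
```

View pics/v7.png

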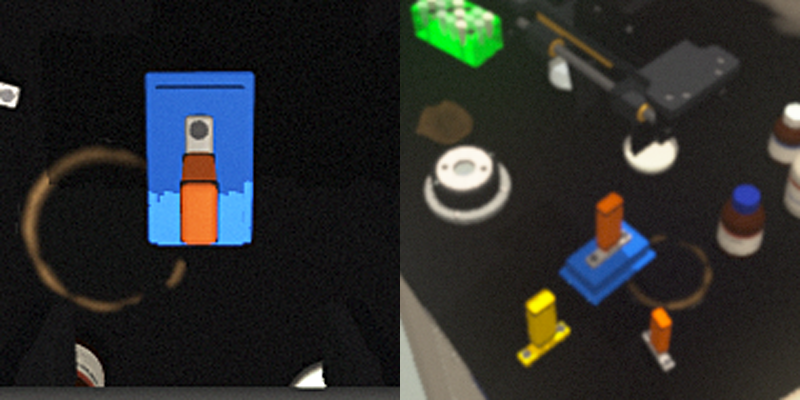

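```bash
python3 -c "
from rig import robot
print(robot.finish_job())"
```

```text
the job is handed in; nothing more can be done
None
```

The ring is tight and the spanner is back in its blue stand. I handed the job in at about 17 s of the 72 s allowed, and no verdict is reported.

- **Ring:** I took the larger orange spanner and felt both pins to the bottom of the ring's holes, with a peak of about 9 N. I turned the tool 38–39° clockwise until the moment jumped from about 0.18 to 0.635 N m, which I took as the firm stop. I then eased back until the torque was near zero and lifted out. A crop of the wrist picture puts the ring's turn at about 35°.
- **Spanner:** It went back into the stand with no noticeable contact force, at the same height (0.0836 m) as when I gripped it. The last pictures show it upright in the stand, with the gripper open and clear.
- **Over the guideline:** That 0.635 N m peak was above the "about half a newton metre" for twisting the cell. It dropped at once when I backed off.
- **Bystanders:** The detector put the dish and beaker where they started. It missed the bottle in the last top picture, but the scene picture shows it in its original place.
- **Position estimates:** The first far-view position of the ring was about 4 mm off. I corrected it, and the approach to the stand, from close pictures taken with the spanner in view.

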